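# Seat the centrifuge rotor and hand-spin it

### The arm

A 6-joint arm with a two-finger parallel gripper is mounted at the origin on the work surface. World frame = base frame: x ahead of the robot, y to its left, z up, the work surface at z = 0. Lengths are in m, angles in rad, forces in N, time in s.
With the tool pointing down it reaches from about 0.275 to 0.875 m from the base axis. Payload 12.5 kg.
Tool frame: the origin (TCP) lies at the very end of the fingers, on their centre line; the grasp point (between the pads) lies 19 mm behind it; z points along the fingers, y is the line along which they close (so a half turn about z gives the same grasp; the last joint's range is limited). The gripper opens to 85 mm and grips with 20 to 120 N. Pads are 22 mm wide; open, the fingers measure 114 mm over their backs; the gripper's body (76 mm by 85 mm) begins 54 mm behind the grasp point. The pads swing forward as they close: fully open they stand 13 mm farther back than shut.
Start: joints at [1.242, 0.351, 1.652, -0, 1.139, -0.085], TCP at [0.133, 0.534, 0.231] pointing down, gripper open.
Joint ranges: [-2.75, 2.75], [-0.79, 2.1], [0.01, 2.65], [-1.57, 4.71], [0.07, 3.14], [-2.87, 2.87]. Speed limits (rad/s): [2.22, 2.22, 2.79, 3.14, 3.14, 3.14].

### API

Orientations are given as a 3x3 rotation matrix whose columns are the frame's x, y, z axes.
In Python, from bench import manip gives the robot as it stands. Calls block until the motion is done:
- manip.move_ptp(position, orientation): joint-space move of the TCP to a pose.
- manip.move_l(position, attitude=None, max_speed=0.15): straight line of the TCP; attitude=None keeps the orientation; max_speed is the mean speed in m/s.
- manip.move_j(angles): joint-space move.
- manip.set_gripper(opening, effort=None): opening from 0.0 (shut) to 1.0 (fully open); effort is the grip in N (None keeps the last); returns when the fingers have stopped.
- manip.dwell(seconds).
- manip.inverse_kinematics(position, orientation): joint angles nearest the present ones, or None.
- manip.grab_frame(name): name is "side" or "top" or "wrist"; returns (picture, depth): 420x560x3 uint8, red, green, blue; 420x560 float32, m along the optical axis (not along the pixel's ray), 0 where there is no reading.
- manip.get_calibration(name): a dict with "camera_matrix" (3x3 intrinsics, pixels), "R" (3x3) and "t" (3): a world point X has camera coordinates R X + t. Camera axes: x right, y down, z forward; pixel columns grow to the right and rows downward; lengths in m; the calibration is good to about 2 mm. A picture is of the moment at which its call begins: read the wrist's pose just before it. get_calibration takes no time and is no camera call; for the wrist camera it gives the pose at the moment of the call.
A pose or a line that the arm cannot do raises manip.Unreachable and nothing moves.
- manip.sign_off(): hands the job in; it is judged then, once.
Trained networks look in the newest picture that a camera, given by its name, has taken for a name from the list of things; names that differ only in an ending like _2 or _b are one class to them, and where a whole thing is asked for, a point or a joint stands for the part that bears it (a point fixed in the world has none). Each returns a list of dicts, best first, with "confidence" (0 to 1); they miss things now and then, are a little off and sometimes report something else, mostly with a low value. They report only what shows in the picture. A call takes as long as a camera call. They do not tell look-alikes from the thing itself.
- manip.look_for(camera, name): "at" ([x, y, z] in m, in world coordinates, good to about 4 mm: the middle of the surface that is visible of it).
Readings, each from a call of its own:
- manip.current_time(): time.
- manip.current_qpos(): joint angles.
- manip.current_joint_vel(): joint speeds.
- manip.current_joint_torque(): joint torques, N m.
- manip.current_ee_pos(): TCP position.
- manip.current_tcp_rot(): TCP orientation.
- manip.current_force(): force on the tool from outside, world axes, zero at the start.
- manip.current_ft_torque(): the same for the moment, N m.
- manip.current_grip_width(): opening from 0.0 (shut) to 1.0 (fully open).
- manip.current_grip_force(): force on a finger pad.
Only numpy, scipy, OpenCV 4.12 (cv2) and the standard library are available. Lean on these libraries where they do the work, as an engineer would, in place of code of your own. Each camera call takes 0.05 s, during which the arm holds its last target. There are 200 camera calls.

### The job

The centrifuge rotor was put back after cleaning but stands high on its spindle: take its knob and, pressing down gently, turn it until it drops fully home on the drive lugs, never forcing it. Then spin the rotor by hand at least one full turn, in one direction and without lifting it, to check that it turns freely with its spindle, and leave it home and at rest, with the things around the centrifuge undisturbed.

Things in the scene. Friction and masses are not known exactly. Their poses are not given: they have to be found in the camera images.
- centrifuge: white bench centrifuge without lid, fixed to the bench: box 300 (x) x 310 (y) x 170 mm high with a round open bowl, 250 mm diameter and 110 mm deep, in its top. Origin on the bench under the spindle axis, which is the bowl's axis; z up; its front panel faces its own -x. The spindle is a vertical steel post, 16 mm diameter, hidden under the rotor.
- drive (a point): centre of the top of the drive plate at the spindle's foot, 115 mm above the bench, hidden under the rotor. On it stand three lugs, 8 mm high, 120 degrees apart, at an angle that cannot be seen and that no reading tells. Fully home, the rotor's origin is here and the spindle turns with it. A press of 8 to 12 N while turning is right; more than about 20 N, or side load on top, damages the drive.
- rotor: loose four-arm swing-out rotor, bare metal, 0.45 kg, 194 mm across, on the spindle. Origin on the axis at the hub's underside; z up; arms along its own +x, +y, -x, -y. Hub 59 mm diameter, top 24 mm above the origin. At the arm ends upright buckets, 28 mm diameter, 83 mm from the axis, from 34 mm below to 28 mm above the origin. At the start its origin is 125 mm above the bench, 10 mm too high.
- bore (a point): centre of the lower end of the rotor's bore, 9 mm above its origin. A rubber collar on the spindle holds the rotor up here; it yields when the rotor is pressed with about 5 N beyond its weight, then stays. Six slots round it, 60 degrees apart, take the lugs with 5 degrees of play. Until slots meet lugs (in a turn of 60 degrees either way) the rotor stops hard with its origin at 123 mm.
- knob (a point): centre of the top face of the rotor's round black knob: 32 mm diameter, from 24 to 55 mm above the rotor's origin, on its axis; this point is at 55 mm.
- arm (a point): middle of the arm along the rotor's +x, 55 mm from the axis and 17 mm above the rotor's origin. All four arms are bars 12 mm wide, from 11 to 23 mm above the origin, open beneath and between: shut fingers reach down between two arms here to push one sideways, 50 to 58 mm from the axis.
- spindle (a joint): angle of the spindle in rad, 0 at the start, growing anticlockwise seen from above, without end stops; 6.28 is a full turn. Turning it takes about 0.18 N m. It stays where it is left. It follows the rotor only when the rotor is home.
- reagent: clear glass bottle, 60 mm diameter, 115 mm high, loose bystander; origin at the centre of its base.
- jar: white plastic jar, 66 mm diameter, 95 mm high, loose bystander; origin at the centre of its base.
- photometer: handheld photometer lying on the bench, 170 x 75 mm, 75 mm high at its black end, loose bystander; origin at the centre of its underside.
Mind the look-alikes: they are no part of the job. Of the things like the rotor, leave any that is pink; of the rest the smaller one is meant.

How it is judged:
On the way, in this order (a step that is already met when the one before it is completed fails the run):
1. the rotor has dropped fully home on the drive lugs (z of rotor in the frame of centrifuge below 0.1175 m and horizontal distance between rotor and centrifuge below 0.004 m and angle between rotor's own z axis and vertical below 0.04 rad), for 0.2 s.
2. rotor and spindle have been turned together through a full turn (at least 5.5 rad on the spindle), still home (all of step 1 and (value of joint spindle above 5.5 rad or value of joint spindle below -5.5 rad)).
At the end, for the whole second after the job is handed in: The rotor is home (origin less than 117.5 mm above the bench, within 4 mm of the spindle axis, tilted less than 0.04 rad), the spindle stands at least 5.5 rad from its start in one direction, and the rotor is at rest and released (all of step 2 and angular speed of rotor below 0.15 rad/s and contact force between rotor and the arm below 0.1 N); the robot touches nothing.
It fails at once if the rotor is forced onto its drive: the contact forces between rotor and centrifuge add up to more than 45 N (contact force between rotor and centrifuge above 45 N).
It fails at once if the rotor is lifted off or tipped (z of rotor in the frame of centrifuge above 0.14 m or angle between rotor's own z axis and vertical above 0.25 rad).
It fails at once if the glass bottle is shoved or knocked over (distance of reagent from where it was at the start of the episode above 0.03 m or angle between reagent's own z axis and vertical above 0.5 rad).
It fails at once if the white jar is shoved or knocked over (distance of jar from where it was at the start of the episode above 0.03 m or angle between jar's own z axis and vertical above 0.5 rad).
It fails at once if the photometer is shoved or knocked over (distance of photometer from where it was at the start of the episode above 0.03 m or angle between photometer's own z axis and vertical above 0.5 rad).
It also fails if it takes over 72 s, if anything falls off the work surface, if the arm or the gripper's body presses on something with over 40 N, if the wrist force passes 120 N, or if a joint passes its speed limit or range.

## Working session

There is one attempt and no reset: what is moved stays moved. The work goes in short steps, each a Python script; the robot and the scene stay as the last script left them, time stands still between calls to the robot, and variables do not carry over. Pictures are saved under pics/ and viewed, at most 10 in all, crops included, and the job is handed in when it is done.

```bash
ls; mkdir -p pics
python3 - <<'E'
from bench import manip
import cv2, numpy as np
ims=[]
for c in ("top","side"):
    p,d=manip.grab_frame(c); np.savez(f"{c}.npz",p=p,d=d,**manip.get_calibration(c))
    ims.append(p[:,:,::-1])
    for n in ("centrifuge","rotor","knob","reagent","jar","photometer"):
        print(c,n,[(np.round(r["at"],3).tolist(),round(r["confidence"],2)) for r in manip.look_for(c,n)][:3])
    cv2.imwrite(f"pics/{c}.png",ims[-1])
print(manip.current_time())
E
```

```text
pics
top centrifuge [([0.572, -0.018, 0.171], 0.57), ([0.577, -0.418, 0.03], 0.45), ([0.569, -0.016, 0.144], 0.16)]
top rotor [([0.239, 0.259, 0.083], 0.76), ([0.572, -0.016, 0.15], 0.73), ([0.281, -0.263, 0.058], 0.68)]
top knob [([0.57, -0.016, 0.15], 0.97), ([0.282, -0.255, 0.062], 0.89), ([0.243, 0.26, 0.077], 0.88)]
top reagent []
top jar [([0.604, 0.414, 0.097], 0.62)]
top photometer [([0.578, -0.42, 0.028], 0.87)]
side centrifuge [([0.528, -0.1, 0.123], 0.64), ([0.562, -0.017, 0.147], 0.16)]
side rotor [([0.242, 0.227, 0.079], 0.93), ([0.27, -0.286, 0.049], 0.88), ([0.562, -0.017, 0.149], 0.83)]
side knob [([0.239, 0.224, 0.078], 0.87), ([0.271, -0.284, 0.059], 0.85), ([0.558, -0.019, 0.148], 0.79)]
side reagent [([0.417, 0.393, 0.057], 0.98)]
side jar [([0.596, 0.399, 0.056], 0.78), ([0.562, -0.02, 0.15], 0.68)]
side photometer [([0.572, -0.43, 0.03], 0.65)]
0.7
```

View pics/top.png

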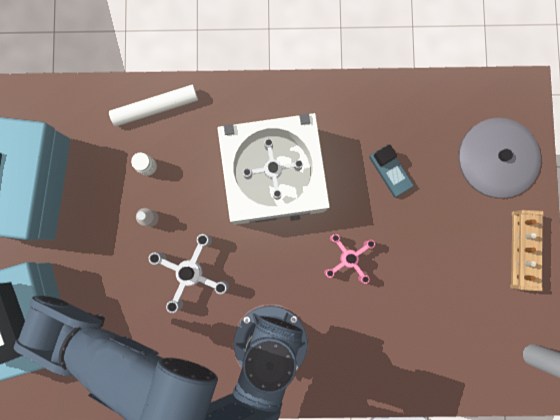

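View pics/side.png

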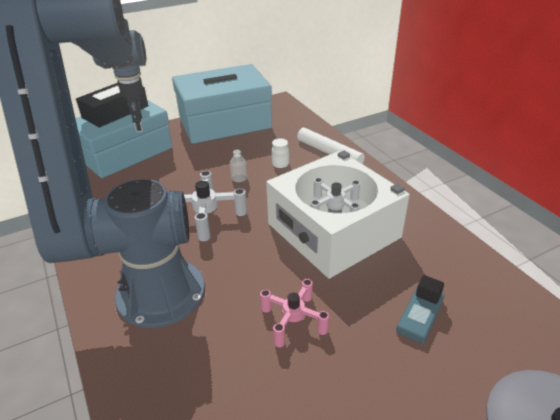

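The top view shows the bare-metal rotor in the centrifuge bowl, with its knob at about (273,168). That is the smaller of the two non-pink rotors. The larger silver one stands on the bench at (187,273) and the pink one at (350,259). Next I'll measure the knob's axis precisely with the wrist camera from two opposite yaws.

```bash
cat > h.py <<'E'
from bench import manip
import numpy as np, cv2
def cloud(d,c):
    K,R,t=np.array(c["camera_matrix"]),np.array(c["R"]),np.array(c["t"])
    v,u=np.nonzero(d>0); z=d[v,u]
    return ((np.linalg.inv(K)@np.vstack([u,v,np.ones_like(u)])*z).T-t)@R
def knob(d,c,guess=(0.571,-0.017)):
    P=cloud(d,c); m=(np.linalg.norm(P[:,:2]-guess,axis=1)<.03)&(abs(P[:,2]-.18)<.006)
    Q=P[m]; (x,y),r=cv2.minEnclosingCircle(Q[:,:2].astype(np.float32))
    return np.round([*Q.mean(0),x,y,r],4),m.sum()
def down(a): # tool y axis horizontal at angle a
    y=np.array([np.cos(a),np.sin(a),0]);z=np.array([0,0,-1.]);return np.column_stack([np.cross(y,z),y,z])
E
python3 - <<'E'
from h import *
f=np.load("top.npz"); print("top",knob(f["d"],f)); 
f=np.load("side.npz"); print("side",knob(f["d"],f))
for a in np.arange(-3,3.2,.75):
    q=manip.inverse_kinematics([.571,-.017,.34],down(a)); print(a,None if q is None else np.round(q,2))
q=manip.inverse_kinematics([.571,-.017,.34],down(0))
q=np.array(q)
for i,q6 in enumerate((-.6,-.6+np.pi)):
    q[5]=q6; manip.move_j(q); manip.dwell(.2)
    print(np.round(manip.current_ee_pos(),4), np.round(np.array(manip.current_tcp_rot())[:,1],3),np.round(manip.current_force(),2),np.round(manip.current_ft_torque(),3))
    c=manip.get_calibration("wrist"); p,d=manip.grab_frame("wrist")
    print(knob(d,c)); cv2.imwrite(f"pics/w{i}.png",p[:,:,::-1]); np.savez(f"w{i}.npz",d=d,p=p,**c)
print(manip.current_time())
E
```

```text
top (array([ 0.5694, -0.0163,  0.1794,  0.5693, -0.0162,  0.0155]), np.int64(75))
side (array([ 0.5657, -0.0176,  0.1785,  0.567 , -0.0199,  0.0175]), np.int64(59))
-3.0 None
-2.25 [-0.11  0.3   1.45 -0.    1.39  2.14]
-1.5 [-0.11  0.3   1.45 -0.    1.39  1.39]
-0.75 [-0.11  0.3   1.45 -0.    1.39  0.64]
0.0 [-0.11  0.3   1.45 -0.    1.39 -0.11]
0.75 [-0.11  0.3   1.45 -0.    1.39 -0.86]
1.5 [-0.11  0.3   1.45 -0.    1.39 -1.61]
2.25 [-0.11  0.3   1.45 -0.    1.39 -2.36]
3.0 None
[ 0.571  -0.0166  0.3399] [ 0.883  0.47  -0.   ] [-0.79  0.56 -0.78] [-0.024 -0.004  0.008]
(array([ 0.5695, -0.0151,  0.1788,  0.5698, -0.0158,  0.016 ]), np.int64(950))
[ 0.571 -0.017  0.34 ] [-0.883 -0.47  -0.   ] [ 0.34  0.6  -0.31] [-0.044 -0.037 -0.025]
(array([ 0.5697, -0.0166,  0.1789,  0.5695, -0.0159,  0.0161]), np.int64(942))
6.375
```

View pics/w1.png

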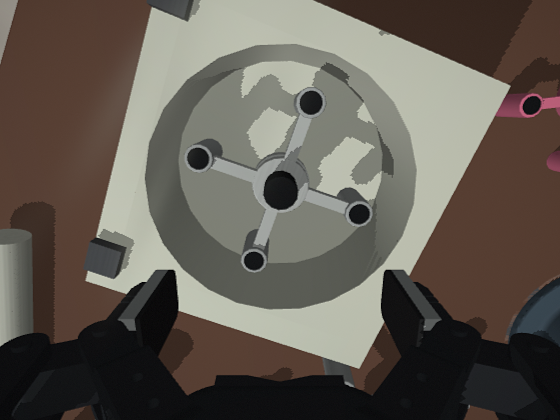

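Both yaws and the top camera agree on an axis at about (0.5695, -0.016), with the knob top at 0.179 as expected. The wrist view shows the knob at (281,190) with the bowl clear around it. Now I'll descend, grip and null any side load.

```bash
cat >> h.py <<'E'
def F(n=4):
    s=[]
    for _ in range(n): s.append(np.r_[manip.current_force(),manip.current_ft_torque()]); manip.dwell(.02)
    return np.mean(s,0)
E
python3 - <<'E'
from h import *
X=np.array([.5695,-.016])
R=np.array(manip.current_tcp_rot())
manip.move_l([*X,.20],max_speed=.2)
manip.move_l([*X,.152],max_speed=.06); manip.dwell(.2)
f0=F(); print("free",f0.round(2),manip.current_ee_pos(),manip.current_time())
np.save("f0.npy",f0)
manip.set_gripper(0.0,25); manip.dwell(.2)
f=F()-f0; print("grip",f.round(2),"w",manip.current_grip_width(),manip.current_grip_force())
print(np.round(manip.current_ee_pos(),4), R[:,1].round(2), manip.current_qpos(), manip.current_time())
E
```

```text
free [-0.31  0.05  0.27  0.02  0.01 -0.01] [ 0.56960609 -0.01600157  0.15225278] 8.4417
grip [-1.02 -0.39  0.32 -0.06  0.13  0.02] w 0.3750952716259558 24.714281810447574
[ 0.5695 -0.016   0.152 ] [-0.88 -0.47 -0.  ] [-1.09826711e-01  4.78215604e-01  1.67380033e+00 -6.14722788e-06
  9.89496454e-01  2.54306305e+00] 9.2417
```

Run:
```python
from h import *
f0=np.load("f0.npy"); manip.set_gripper(0.0,45)
p=np.array([.5695,-.016,.152])
for i in range(14):
    p[2]-=.0004; manip.move_l(p,max_speed=.01); f=F(2)-f0
    print(round(p[2],4),round(manip.current_ee_pos()[2],4),f.round(2),round(manip.current_time(),2))
    if f[2]>8.5 or p[2]<.1485: break
```

```text
0.1516 0.1517 [-1.22 -0.83  3.13 -0.06  0.27  0.03] 9.74
0.1512 0.1512 [-1.19  0.    3.56 -0.13  0.19 -0.02] 10.03
0.1508 0.1508 [-0.99 -0.05  3.12 -0.12  0.14 -0.03] 10.31
0.1504 0.1505 [-0.96 -0.14  5.15 -0.14  0.31 -0.03] 10.59
0.15 0.1504 [-1.82 -0.33  8.11 -0.13  0.44  0.01] 10.88
0.1496 0.1503 [-3.25 -0.61 10.35 -0.14  0.61 -0.03] 11.16
```

Run:
```python
from h import *
f0=np.load("f0.npy")
p=np.array([.5692,-.016,.1496]); y=np.array(manip.current_tcp_rot())[:,1]; a0=a=np.arctan2(y[1],y[0])
z0=manip.current_ee_pos()[2]; st="none"
for i in range(36):
    a+=np.deg2rad(2); manip.move_l(p,down(a),max_speed=.02); f=F(2)-f0; z=manip.current_ee_pos()[2]
    print(i,round(np.degrees(a-a0)),round(z,4),f.round(2),round(manip.current_time(),2))
    if z<z0-.0008: st="drop"; break
    if np.linalg.norm(f[:2])>7 or f[2]>15 or abs(f[5])>1: st="stop"; break
    if f[2]<8.5: p[2]-=.0002
    if f[2]>11.5: p[2]+=.0002
print(st,p,a,manip.current_qpos()[5])
```

```text
0 2 0.1503 [ 0.02  0.06  8.77 -0.05  0.15  0.06] 11.44
1 4 0.1503 [ 0.21  0.51  8.52 -0.01  0.05  0.11] 11.72
2 6 0.1503 [-0.42  0.37  8.91 -0.03  0.01  0.09] 12.01
3 8 0.1502 [ 0.87  0.05  6.43 -0.01 -0.01  0.08] 12.29
4 10 0.1498 [ 0.95 -0.62  6.04 -0.03 -0.04  0.11] 12.57
5 12 0.1494 [ 0.76 -0.19  4.74  0.01 -0.13  0.06] 12.86
drop [ 0.5692 -0.016   0.1492] -2.443379325955135 2.33442946826651
```

Run:
```python
from h import *
f0=np.load("f0.npy")
p=np.array([.5692,-.016,.1492])
for i in range(26):
    p[2]-=.0005; manip.move_l(p,max_speed=.01); f=F(2)-f0; z=manip.current_ee_pos()[2]
    print(round(p[2],4),round(z,4),f.round(2),round(manip.current_time(),2))
    if f[2]>9.5: break
c=manip.get_calibration("top"); pic,d=manip.grab_frame("top")
print(manip.current_grip_width())
```

```text
0.1487 0.1489 [ 0.48  0.05  4.98 -0.01 -0.14  0.12] 13.14
0.1482 0.1485 [ 0.   -0.25  6.24  0.04 -0.09  0.2 ] 13.43
0.1477 0.1481 [ 0.77 -0.4   6.54 -0.01 -0.08  0.17] 13.71
0.1472 0.1473 [ 1.18  0.57  4.02  0.02 -0.22  0.21] 13.99
0.1467 0.1467 [ 2.46  0.14  3.14  0.03 -0.3   0.17] 14.28
0.1462 0.1463 [ 2.5  -0.    4.04 -0.01 -0.34  0.17] 14.56
0.1457 0.1458 [ 2.29  0.04  4.4   0.03 -0.37  0.15] 14.84
0.1452 0.1453 [ 1.99  0.48  4.79  0.01 -0.32  0.17] 15.12
0.1447 0.1448 [ 2.44 -0.15  5.04  0.03 -0.34  0.2 ] 15.41
0.1442 0.1443 [ 1.7  -0.22  5.36  0.06 -0.36  0.18] 15.69
0.1437 0.1438 [ 1.74  0.06  5.69  0.06 -0.32  0.19] 15.97
0.1432 0.1433 [ 1.4   0.1   5.89  0.04 -0.32  0.12] 16.26
0.1427 0.1428 [ 2.02  0.15  5.18  0.01 -0.33  0.19] 16.54
0.1422 0.1427 [ 1.42  0.32  8.96 -0.03 -0.12  0.17] 16.82
0.1417 0.1427 [-0.73  0.24 13.38 -0.03  0.23  0.18] 17.11
0.3656951597635835
```

Total drop is 7.6 mm (123→115 mm expected) and the turning moment is 0.18 N m. Both are consistent with seating, so I'll ease the press and check bucket heights in the depth images.

Run:
```python
from h import *
f0=np.load("f0.npy")
manip.move_l([.5694,-.016,.1425],max_speed=.01); print((F()-f0).round(2))
def ring(d,c):
    P=cloud(d,c); r=np.linalg.norm(P[:,:2]-[.5695,-.016],axis=1)
    m=(r>.072)&(r<.094)&(P[:,2]>.132)&(P[:,2]<.160)
    return np.percentile(P[m,2],[50,75,90,95]).round(4),m.sum()
for n in ("top","side"):
    f=np.load(n+".npz"); print(n,"before",ring(f["d"],f))
    c=manip.get_calibration(n); p,d=manip.grab_frame(n); print(n,"now",ring(d,c))
print(manip.current_time(), manip.current_qpos().round(3) if hasattr(manip.current_qpos(),'round') else manip.current_qpos())
```

```text
[ 0.96  0.04  7.59 -0.03 -0.06  0.17]
top before (array([0.1521, 0.1546, 0.157 , 0.1577]), np.int64(230))
top now (array([0.1414, 0.1438, 0.1472, 0.1482]), np.int64(25))
side before (array([0.1507, 0.1526, 0.1539, 0.1545]), np.int64(218))
side now (array([0.142 , 0.1437, 0.1448, 0.1459]), np.int64(173))
17.575 [-0.11   0.49   1.681 -0.     0.97   2.334]
```

Home is confirmed: the bucket tops are about 10 mm lower. Now I'll spin anticlockwise with a light press.

```bash
cat > spin.py <<'E'
from h import *
def spin(p,qend,f0):
    y=np.array(manip.current_tcp_rot())[:,1]; a=np.arctan2(y[1],y[0]); q=manip.current_qpos()[5]
    n=int(np.ceil((q-qend)/.25)); s=(q-qend)/n
    for i in range(n):
        a+=s; manip.move_l(p,down(a),max_speed=.05); f=F(2)-f0
        print(i,round(manip.current_qpos()[5],2),round(manip.current_ee_pos()[2],4),f.round(2),round(manip.current_time(),2))
        if f[2]>16 or np.linalg.norm(f[:2])>9 or abs(f[5])>.8: print("STOP"); return p,False
        p[:2]+=np.clip(f[:2]*.00008,-.0002,.0002)
        p[2]+=.0002 if f[2]>9 else -.0002 if f[2]<4 else 0
    return p,True
E
python3 - <<'E'
from spin import *
print(spin(np.array([.5694,-.016,.1425]),-2.7,np.load("f0.npy")))
E
```

```text
0 2.09 0.1427 [ 0.57  0.1   7.6   0.01 -0.09  0.04] 18.0
1 1.85 0.1427 [ 0.3   0.23  7.53 -0.02 -0.04  0.08] 18.43
2 1.61 0.1427 [ 0.97  0.5   8.56 -0.02 -0.05  0.09] 18.85
3 1.37 0.1427 [ 0.02  0.32  7.58 -0.02 -0.03  0.06] 19.27
4 1.14 0.1427 [ 0.54  1.35  7.46 -0.02  0.04  0.07] 19.7
5 0.9 0.1427 [-0.31  0.07  8.48 -0.05  0.    0.06] 20.12
6 0.66 0.1427 [-0.33  0.68  7.14 -0.04  0.02  0.05] 20.55
7 0.42 0.1427 [ 0.54 -0.07  7.98 -0.06 -0.02  0.04] 20.98
8 0.18 0.1427 [-0.41 -0.35  8.17 -0.06  0.03  0.05] 21.4
9 -0.06 0.1427 [-0.72  0.55  9.09 -0.01  0.03  0.06] 21.82
10 -0.3 0.1427 [ 0.32 -0.28  6.41 -0.05 -0.11  0.05] 22.25
11 -0.54 0.1427 [ 1.01  0.35  5.98 -0.01 -0.02  0.08] 22.68
12 -0.78 0.1428 [-1.23 -0.38  6.97 -0.07  0.05  0.02] 23.1
13 -1.02 0.1427 [ 0.01 -1.27  7.05 -0.03 -0.05  0.06] 23.52
14 -1.26 0.1427 [ 0.57 -0.58  7.15  0.01  0.06  0.03] 23.95
15 -1.5 0.1428 [-0.5   0.23  6.91  0.01  0.08  0.06] 24.38
16 -1.74 0.1427 [ 0.2  -0.15  6.56 -0.01  0.06  0.01] 24.8
17 -1.98 0.1427 [-0.1   0.29  7.52 -0.05  0.02  0.02] 25.23
18 -2.22 0.1427 [ 0.51 -0.31  6.43 -0.04  0.03  0.08] 25.65
19 -2.46 0.1427 [-0.06 -0.64  7.   -0.07  0.04  0.04] 26.07
20 -2.7 0.1428 [ 0.04 -0.24  6.6  -0.04  0.05  0.05] 26.5
(array([ 0.56955518, -0.01596888,  0.1427    ]), True)
```

Run:
```python
from h import *
p=np.array([.56955,-.01597,.1435]); manip.move_l(p,max_speed=.01); print(F().round(2))
manip.set_gripper(1.0); manip.dwell(.1)
manip.move_l([*p[:2],.34],max_speed=.15)
q=np.array(manip.current_qpos()); q[5]=-.6; manip.move_j(q); manip.dwell(.2)
def ang(p,d,c):
    P=cloud(d,c); r=np.linalg.norm(P[:,:2]-[.5695,-.016],axis=1)
    m=(r>.072)&(r<.094)&(P[:,2]>.135)
    th=np.arctan2(P[m,1]+.016,P[m,0]-.5695); return np.degrees(np.angle(np.exp(4j*th).mean())/4).round(2), m.sum(), np.percentile(P[m,2],[50,80]).round(4)
f=np.load("w0.npz"); print("before",ang(f["p"],f["d"],f))
c=manip.get_calibration("wrist"); im,d=manip.grab_frame("wrist"); print("now",ang(im,d,c))
P=cloud(d,c); Q=P[(np.linalg.norm(P[:,:2]-[.5695,-.016],axis=1)<.025)&(abs(P[:,2]-.17)<.006)]
print(cv2.minEnclosingCircle(Q[:,:2].astype(np.float32)),Q[:,2].mean())
cv2.imwrite("pics/w2.png",im[:,:,::-1]); print(manip.current_time())
```

```text
[ 0.23  0.34 -0.73 -0.1  -0.05 -0.  ]
before (np.float64(10.18), np.int64(2712), array([0.1523, 0.1532]))
now (np.float64(37.9), np.int64(2493), array([0.1429, 0.1439]))
((0.5694357752799988, -0.015700070187449455), 0.0160188227891922) 0.1693496649590559
31.025
```

View pics/w2.png

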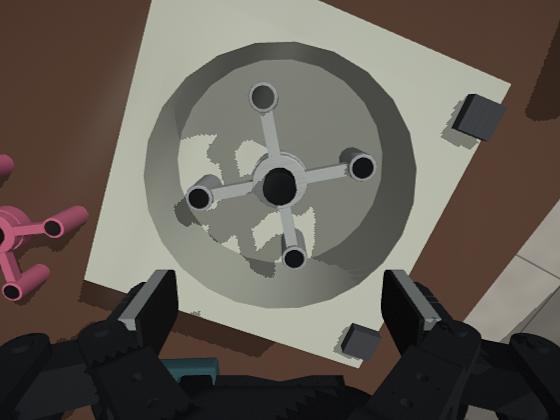

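The rotor is home: knob top at 0.169 m, seen at (279,187), and tilt-free. Its arms turned as commanded, to within about 3°. Now the second stroke.

Run:
```python
from spin import *
X=[.5695,-.016]
manip.move_l([*X,.19],max_speed=.2); manip.move_l([*X,.1435],max_speed=.06); manip.dwell(.2)
f0=F(); manip.set_gripper(0.0,45); manip.dwell(.1)
p=np.array([*X,.1425]); manip.move_l(p,max_speed=.01); print(f0.round(2),(F()-f0).round(2),manip.current_grip_width(),manip.current_time())
p,ok=spin(p,-2.6,f0)
if ok:
    p[2]=.1435; manip.move_l(p,max_speed=.01); manip.set_gripper(1.0); manip.dwell(.1)
    manip.move_l([*p[:2],.34],max_speed=.15); q=np.array(manip.current_qpos()); q[5]=-.6; manip.move_j(q); manip.dwell(.2)
    c=manip.get_calibration("wrist"); im,d=manip.grab_frame("wrist"); P=cloud(d,c); v=P[:,:2]-[.5695,-.016]; r=np.linalg.norm(v,axis=1)
    m=(r>.072)&(r<.094)&(P[:,2]>.135); th=np.arctan2(v[m,1],v[m,0])
    print("ang",np.degrees(np.angle(np.exp(4j*th).mean())/4),np.percentile(P[m,2],[50,80]),P[(r<.014)&(P[:,2]>.16)].mean(0))
print(manip.current_time())
```

```text
[ 0.08 -0.32 -0.15  0.    0.01 -0.  ] [-3.06  0.85 12.55  0.06  0.64 -0.02] 0.3659438826063664 34.0667
0 -0.85 0.1436 [-2.99  0.56 12.13 -0.07  0.61  0.02] 34.5
1 -1.1 0.1436 [-1.9   0.03  9.4  -0.07  0.3   0.06] 34.93
2 -1.35 0.1436 [-0.35  0.73  7.19 -0.1   0.05  0.05] 35.37
3 -1.6 0.1436 [-0.13 -0.53  7.07 -0.05  0.06  0.05] 35.8
4 -1.85 0.1437 [-0.45  0.27  6.79  0.01  0.01  0.08] 36.23
5 -2.1 0.1436 [0.45 1.04 7.11 0.07 0.06 0.08] 36.67
6 -2.35 0.1436 [-0.5   0.84  6.87  0.06  0.07  0.04] 37.1
7 -2.6 0.1436 [0.   0.76 7.46 0.03 0.07 0.05] 37.53
ang -27.93565718889859 [0.14291262 0.14391556] [ 0.56521459 -0.00794331  0.37385183]
41.9083
```

The arm angle matches the commanded turn, about 6.97 rad in total in one direction. The rotor is home and released, and the arm is clear.

```bash
python3 -c "
from bench import manip
print(manip.sign_off())"
```

```text
the job is handed in; nothing more can be done
None
```

I seated the rotor fully home on its drive lugs with a press that peaked at about 13 N, then spun it about 6.97 rad anticlockwise in two strokes, released it, and handed the job in at about 42 s, with no verdict shown; the arm never went near the bottle, jar or photometer.

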